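# Centre-punch the last hole of a bracket blank

## Robot

A 6-joint arm with a two-finger parallel gripper is mounted at the origin on a cart in front of the work surface, level with it; the furniture and walls round the work are solid. World frame = base frame: x ahead of the robot, y to its left, z up, the work surface at z = 0. Lengths are in m, angles in rad, forces in N, time in s.
With the tool pointing down it reaches from about 0.3 to 0.75 m from the base axis. Payload 8.5 kg.
Tool frame: the origin (TCP) lies on the mounting face of the last link; the fingertips stand 173 mm ahead of it and the grasp point (between the pads) lies 155 mm ahead of it (ctrl.tcp_to_tips is the distance from the TCP to the fingertips, in m); z points along the fingers, x is the direction in which the jaws open and shut, and the axes are right-handed (so a half turn about z gives the same grasp; the last joint's range is limited). The gripper opens to 85 mm and grips with 20 to 120 N. Pads are 22 mm wide; open, the fingers measure 114 mm over their backs; the gripper's body (76 mm by 85 mm) begins 54 mm behind the grasp point. The pads swing forward as they close: fully open they stand 13 mm farther back than shut.
Start: joints at [-1.369, 0.381, 1.297, -0, 1.464, -0.215], TCP at [0.223, -0.503, 0.405] pointing down, gripper open.
Joint ranges: [-3.11, 3.11], [-0.89, 2.33], [0.22, 2.48], [-1.42, 4.56], [0.17, 2.85], [-2.88, 2.88]. Speed limits (rad/s): [2.39, 2.39, 3.14, 3.14, 3.14, 3.14].

## Interface

Orientations are given as a unit quaternion [x, y, z, w].
In Python, from workcell import ctrl, optics, workorder gives the robot as it stands.
- The arm moves only by the tool apply_moves, never from a script. Its argument "motion" is a list of rows, each a list of 2 entries, a list of its own where there are three numbers: the shift along the tool's x, y, z normalised to -1 to 1, where 1 is 150 mm, then the turn about the tool's z normalised to -1 to 1, where 1 is 60 degrees. A call has 1 to 12 rows; each row is the pose to reach, as a shift and turn from the pose commanded when the call began, along the tool's axes at that moment; what a row does not reach only later rows make up. A row lasts 1/8 s, in which the tool goes at most 62.5 mm and 10.7 degrees, less where a joint would pass 70% of its speed; a pose out of reach is approached as far as the arm can. A call with a number of a shift or a turn outside -1 to 1 is refused whole. A call with a gripper value outside its range is refused whole. "jaw" is the opening, from 0 (shut) to 1 (fully open), set as the call begins (left out, the last holds). The fingers move at their own pace and stop on an object; "grip_force" is the grip in N (left out, the last holds). Time passes only in rows, so rows that repeat a pose let the fingers close. It gives the time, the measured TCP pose, the force and the opening at its end, in the units of the state.
- ctrl.get_obs(): the state, without advancing time (a new reading comes with each control period).
- optics.get_image(name): name is "scene" or "top" or "wrist"; returns a dict with "img" (400x640x3 uint8, red, green, blue), "fx", "fy", "cx", "cy" (pixels), "distortion" ([k1, k2, p1, p2, k3] as OpenCV has them; the pictures are not rectified), "view" (4x4, takes a point from world to camera coordinates); the wrist camera has in their place "T_tool_cam" (4x4, takes a point from camera to tool coordinates, whose origin is the TCP and whose axes are the tool frame's). Camera axes: x right, y down, z forward; pixel columns grow to the right and rows downward; lengths in m; the calibration is good to about 2 mm. A picture is of the moment at which its call begins: read the wrist's pose just before it. There is no depth.
- workorder.sign_off(): hands the job in, once; it reports no verdict.
The state is a dict: "clock": time; "joint_pos": joint angles; "joint_vel": joint speeds; "joint_efforts": joint torques, N m; "tool_pos": TCP position; "ee_rot": TCP orientation; "wrist_force": force on the tool from outside, world axes, zero at the start; "moment": the same for the moment, N m; "gripper_width": finger opening in m.
Only numpy, scipy, OpenCV 4.12 (cv2) and the standard library are available. Lean on these libraries where they do the work, as an engineer would, in place of code of your own. Each camera call takes 0.05 s, during which the arm holds its last target. There are 200 camera calls.

## Task

Take the automatic centre punch out of its stand, set its point in the drill spot in the corner of the bracket blank that has no screw, and press straight down until you feel the hidden spring snap, then stop: do not drive the punch hard against its end stop. Put the punch back upright in its stand, pushed in down to its collar, and leave the other things on the desk alone.

Things in the scene. Friction and masses are not known exactly. Their poses are not given: they have to be found in the camera images.
- punch: automatic centre punch, plain steel, 129 mm long, about 0.13 kg, standing point down in its stand; origin where the point is when the plunger is out, z up the tool to its cap. Heights from the origin, mm: plunger 0-20, 8 thick, ending in a cone; lower barrel 20-62, 14 thick; collar 62-70, 26 wide; ringed grip 70-114, 14 thick; cap 114-129, 18 wide. Round about z: any grip yaw will do
- punch_grip (a point): point on the punch's axis at the middle of the ringed grip, 92 mm above the punch's origin. Take the punch on the ringed grip with the fingertips close above the collar, so that the collar carries the push
- punch_tip (a point): the point of the punch, 3 mm wide, at the end of its sliding plunger. Pressed on the work, the plunger first slides in through a free play of 1 to 13 mm against a soft spring (about 2 to 3 N); the length of the free play is a hidden setting and cannot be seen. More than 20 N between punch and work spoils the work
- trip_end (a point): end of the trip lever hidden in the barrel. In the punch's frame its x is 1.9 mm while cocked and all through the free play, over 3.5 mm once snapped, 5.2 mm at the solid end stop; 1 mm noise, so the snap is better felt: after the free play the force climbs steeply to 10 to 15 N (hidden), then falls at once by 4 N or more. The end stop comes 3 mm past the peak. It cocks again when let off
- bench_block: steel block on rubber feet, 68 x 88 mm, fixed to the desk, with an aluminium bracket blank 60 x 80 x 8 mm on it (upper face 34 mm above the desk), held by screws in three of its corners (heads up to 41 mm above the desk). It may stand at any yaw. Origin: centre of its underside on the desk
- drill_spot (a point): centre of the drill spot in the blank's fourth corner (the one without a screw), at the level of the blank's upper face: a blind hole 8 mm wide and 3 mm deep
- punch_stand: stand of the punch: upright square aluminium socket, 34 mm outside, square bore 22 mm wide, rim 76 mm above the desk, on a square steel foot 60 mm wide, fixed to the desk. Origin: centre of its underside on the desk. The punch hangs in the bore, the underside of its collar on the rim, its origin then 14 mm above the desk
- stand_mouth (a point): centre of the stand's mouth, at the level of the rim, 76 mm above the desk
- stain_c: brown dropper bottle on the desk, 37 x 37 x 100 mm, a bystander; origin at the centre of its underside
- test_strip_box: black canister, 37 x 37 x 63 mm, a bystander; origin at the centre of its underside
- tape_roll: roll of tape lying on the desk, 96 x 95 x 25 mm, a bystander; origin at the centre of its underside
- pen_stick: felt marker lying on the desk, 140 mm long, 9 mm thick, a bystander; origin at the middle of its underside
- mouse: yellowed computer mouse, 111 x 63 x 34 mm, a bystander; origin at the centre of its underside
Mind the look-alikes: they are no part of the job. Leave any pink look-alike of the bench_block alone.

How it is judged:
By the outcome, as a careful person would: the job done as asked, in the order asked, and still so for the second after the job is handed in, with the robot touching nothing.
It also fails if it takes over 67 s, if anything falls off the work surface, if the arm or the gripper's body presses on something with over 40 N, if the wrist force passes 120 N, or if a joint passes its speed limit or range.

## Working session

There is one attempt and no reset: what is moved stays moved. The work goes in short steps, Python scripts to look and compute and a tool call to move; the robot and the scene stay as the last step left them, time stands still between calls to the robot, and variables do not carry over. Pictures are saved under pics/ and viewed, about 8 in all and at most 12, crops included, and the job is handed in when it is done.

Besides the shell and the picture viewer there is one more tool, called after ">>>" in YAML: its name, and indented under it one key for each argument. apply_moves: Moves the arm, as the interface text tells. Its arguments: {"type":"object","properties":{"motion":{"type":"array"},"jaw":{"type":"number"},"grip_force":{"type":"number"}},"required":["motion"]}

```bash
mkdir -p pics
cat > h.py <<'E'
import numpy as np, cv2, json
from workcell import ctrl, optics, workorder
from scipy.spatial.transform import Rotation as R
def cam(n):
    o=ctrl.get_obs(); d=optics.get_image(n)
    if n=="wrist":
        T=np.eye(4);T[:3,:3]=R.from_quat(o["ee_rot"]).as_matrix();T[:3,3]=o["tool_pos"]
        d["view"]=np.linalg.inv(T@np.array(d["T_tool_cam"]))
    d["K"]=np.array([[d["fx"],0,d["cx"]],[0,d["fy"],d["cy"]],[0,0,1.]]);d["view"]=np.array(d["view"]);d["distortion"]=np.array(d["distortion"],float)
    return d
def save(n,f):
    import pickle
    d=cam(n); cv2.imwrite("pics/"+f+".png",d["img"][:,:,::-1]); pickle.dump(d,open("pics/"+f+".pkl","wb")); return d
def load(f):
    import pickle; return pickle.load(open("pics/"+f+".pkl","rb"))
def ray(d,uv):
    p=cv2.undistortPoints(np.array([[uv]],float),d["K"],d["distortion"])[0,0]
    V=np.linalg.inv(d["view"]); return V[:3,3],V[:3,:3]@np.array([p[0],p[1],1.])
def atz(d,uv,z):
    c,r=ray(d,uv); return c+r*(z-c[2])/r[2]
def tri(obs):
    A=np.zeros((3,3));b=np.zeros(3)
    for d,uv in obs:
        c,r=ray(d,uv);r=r/np.linalg.norm(r);P=np.eye(3)-np.outer(r,r);A+=P;b+=P@c
    return np.linalg.solve(A,b)
def proj(d,p):
    return cv2.projectPoints(np.atleast_2d(np.array(p,float)),cv2.Rodrigues(d["view"][:3,:3])[0],d["view"][:3,3],d["K"],d["distortion"])[0][:,0]
def crop(f,u0,v0,u1,v1,s,g):
    im=cv2.imread("pics/"+f+".png")[v0:v1,u0:u1]; cv2.imwrite("pics/"+g+".png",cv2.resize(im,None,fx=s,fy=s,interpolation=cv2.INTER_CUBIC))
def st():
    o=ctrl.get_obs(); print({k:np.round(o[k],4).tolist() for k in ("clock","tool_pos","ee_rot","wrist_force","gripper_width")}); return o
E
python3 - <<'E'
from h import *
o=st(); a=save("top","top0"); b=save("scene","scene0")
print(np.linalg.inv(a["view"])[:3,3],np.linalg.inv(b["view"])[:3,3], a["fx"],b["fx"],ctrl.tcp_to_tips)
cv2.imwrite("pics/both0.png",cv2.resize(np.vstack([a["img"],b["img"]])[:,:,::-1],None,fx=.75,fy=.75,interpolation=cv2.INTER_AREA))
E
```

```text
{'clock': 0.0, 'tool_pos': [0.2226, -0.5029, 0.4041], 'ee_rot': [0.8381, -0.5455, -0.0005, -0.0005], 'wrist_force': [-0.0925, -0.0183, -0.4623], 'gripper_width': 0.0856}
[0.39063866 0.20569288 1.39745094] [-0.53681509  0.25588177  0.65112115] 507.23361650273824 518.5034275647693 0.1734
```

View pics/top0.png

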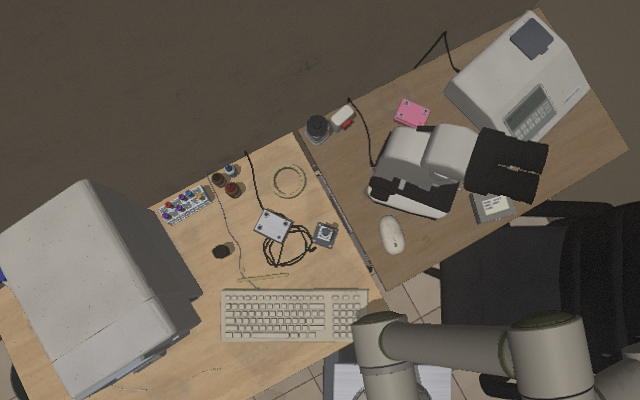

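View pics/scene0.png

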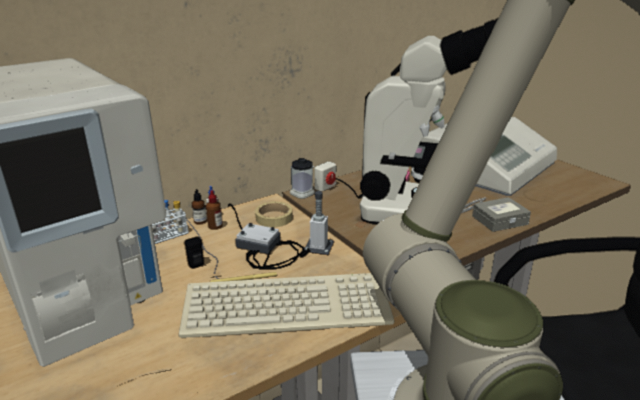

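Candidates in the top view: the grey block at (272,225), against the pink look-alike at (411,112), which I leave alone. The stand with the punch is at (325,235) in the top view and (319,235) in the scene view. I'll check the choice in one close crop.

Run:
```python
from h import *
a=load("top0");b=load("scene0")
crop("top0",245,195,350,265,7,"c1a"); crop("scene0",225,180,340,270,6,"c1b")
x=cv2.imread("pics/c1a.png");y=cv2.imread("pics/c1b.png")
print(x.shape,y.shape)
for n,uv,z in (("block",(272,225),.034),("stand",(325,235),.1)): print(n,atz(a,uv,z))
cv2.imwrite("pics/c1a.png",x)
```

```text
(490, 735, 3) (540, 690, 3)
block [0.51429419 0.33524493 0.034     ]
stand [0.4861895  0.19239932 0.1       ]
```

View pics/c1a.png

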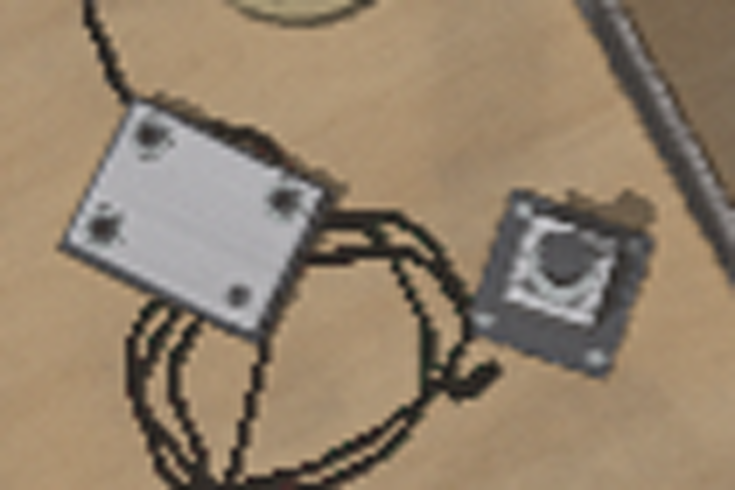

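The three screw heads are at crop (150,133), (285,200) and (103,228). The plain spot is at (238,295), which is top px (279,237). The stand with the punch is at crop (565,255). Next I'll work out the move to a wrist view.

Run:
```python
from h import *
a=load("top0")
print("spot",atz(a,(245+238/7,195+295/7),.034)); print("cap",atz(a,(245+567/7,195+255/7),.143),"foot",atz(a,(245+562/7,195+283/7),.005))
for n,uv,z in (("eyepiece",(535,190),.3),("scopeL",(370,190),.1),("scopeL top",(400,160),.35),("kbdR",(370,320),.03),("instrR",(195,325),.4),("mouse",(392,235),0)): print(n,atz(a,uv,z).round(3))
d=save("wrist","w0"); print(np.array(d["T_tool_cam"]).round(3).tolist(),d["fx"])
M=R.from_quat(ctrl.get_obs()["ee_rot"]).as_matrix(); print(M.round(3).tolist())
t=np.array([.40,.23,.42]); print((M.T@(t-ctrl.get_obs()["tool_pos"])/.15).round(3))
```

```text
spot [0.48207696 0.31515638 0.034     ]
cap [0.49193173 0.19057719 0.143     ] foot [0.49202819 0.19061353 0.005     ]
eyepiece [ 0.582 -0.276  0.3  ]
scopeL [0.606 0.078 0.1  ]
scopeL top [0.631 0.04  0.35 ]
kbdR [0.268 0.067 0.03 ]
instrR [0.282 0.443 0.4  ]
mouse [0.498 0.006 0.   ]
[[1.0, -0.0, -0.001, 0.0], [0.0, 0.963, 0.27, -0.068], [0.0, -0.27, 0.963, 0.032], [0.0, 0.0, 0.0, 1.0]] 310.0583004184589
[[0.405, -0.914, -0.0], [-0.914, -0.405, 0.001], [-0.001, -0.0, -1.0]]
[-3.989 -3.059 -0.1  ]
```

>>> apply_moves:
  motion:
    - [[-0.3, -0.23, -0.1], 0]
    - [[-0.65, -0.5, -0.1], 0]
    - [[-1, -0.765, -0.1], 0]
    - [[-1, -0.765, -0.1], 0]
  jaw: 1

```text
clock: 0.65
tool_pos: [0.2672, -0.3162, 0.42]
ee_rot: [0.839, -0.544, -0.0, -0.0]
wrist_force: [0.2, 0.3, 0.3]
gripper_width: 0.0855
```

>>> apply_moves:
  motion:
    - [[-0.33, -0.25, 0], 0]
    - [[-0.66, -0.5, 0], 0]
    - [[-1, -0.765, 0], 0]
    - [[-1, -0.765, 0], 0]

```text
clock: 1.15
tool_pos: [0.3114, -0.133, 0.4199]
ee_rot: [0.84, -0.543, 0.0, -0.0]
wrist_force: [0.3, -1.6, -0.0]
gripper_width: 0.0852
```

>>> apply_moves:
  motion:
    - [[-0.33, -0.25, 0], 0]
    - [[-0.66, -0.5, 0], 0]
    - [[-1, -0.765, 0], 0]
    - [[-1, -0.765, 0], 0]

```text
clock: 1.65
tool_pos: [0.356, 0.0505, 0.4196]
ee_rot: [0.84, -0.543, -0.0, -0.0]
wrist_force: [-0.1, -0.6, -0.1]
gripper_width: 0.0853
```

>>> apply_moves:
  motion:
    - [[-0.3, -0.25, 0], -0.17]
    - [[-0.5, -0.4, 0], -0.34]
    - [[-0.8, -0.65, 0], -0.51]
    - [[-1, -0.765, 0], -0.68]
    - [[-1, -0.765, 0], -0.84]
    - [[-1, -0.765, 0], -1]
    - [[-1, -0.765, 0], -1]

```text
clock: 2.52
tool_pos: [0.4009, 0.23, 0.4194]
ee_rot: [0.998, -0.055, -0.0, 0.0]
wrist_force: [0.2, 0.6, -0.8]
gripper_width: 0.0855
```

Run:
```python
from h import *
d=save("wrist","w1"); st(); print(ctrl.get_obs()["joint_pos"])
print(proj(d,[[.482,.315,.034],[.492,.19,.143],[.492,.19,.076]]))
```

```text
{'clock': 2.575, 'tool_pos': [0.4007, 0.2302, 0.4195], 'ee_rot': [0.9984, -0.0563, -0.0001, 0.0002], 'wrist_force': [0.1019, 0.6568, 0.4848], 'gripper_width': 0.0853}
[ 2.64389586e-01  2.14087395e-01  1.49788927e+00 -2.77102417e-04
  1.42984191e+00  3.77133151e-01]
[[386.19403161  89.54092114]
 [432.38441196 233.89073924]
 [410.36162086 210.19016593]]
```

View pics/w1.png

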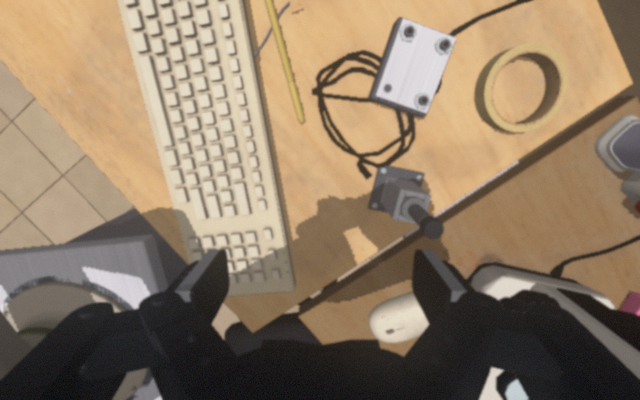

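The wrist view shows the spot at (388,88) with three screw heads in the other corners, and the punch cap at about (432,229). Both agree with the top-view estimates. I'll move closer to refine them.

>>> apply_moves:
  motion:
    - [[0.24, 0.08, 0.2], 0]
    - [[0.48, 0.15, 0.4], 0]
    - [[0.48, 0.15, 0.4], 0]
    - [[0.48, 0.15, 0.4], 0]

```text
clock: 3.08
tool_pos: [0.4687, 0.201, 0.3602]
ee_rot: [0.999, -0.055, 0.0, -0.0]
wrist_force: [-0.3, 0.3, 0.4]
gripper_width: 0.0855
```

Run:
```python
from h import *
d=save("wrist","w2"); st()
print(proj(d,[[.482,.315,.034],[.492,.19,.143],[.492,.19,.076]]))
crop("w2",0,0,640,400,1.25,"w2b")
```

```text
{'clock': 3.125, 'tool_pos': [0.4684, 0.2014, 0.3606], 'ee_rot': [0.9985, -0.0541, 0.0005, -0.0002], 'wrist_force': [0.1406, -0.4221, 0.9331], 'gripper_width': 0.0853}
[[320.87404157  59.02889241]
 [357.84661034 237.74727678]
 [348.69826796 207.44625116]]
```

View pics/w2b.png

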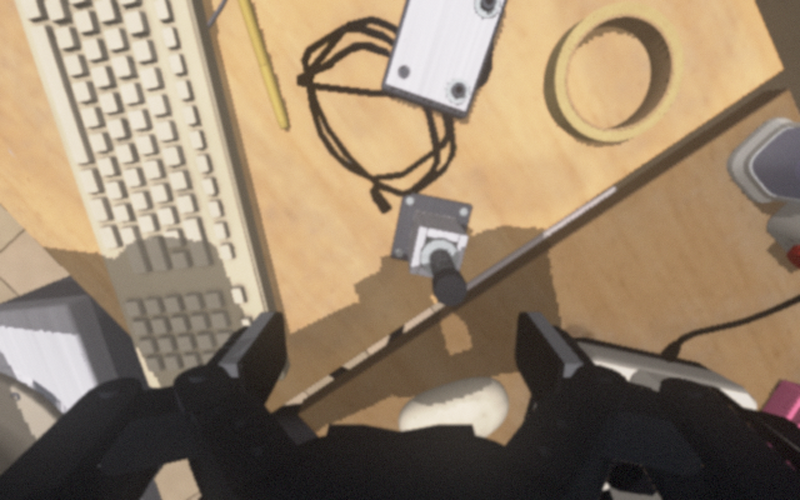

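Cap centre at (455,289)/1.25 and spot at (403,72)/1.25.

Run:
```python
from h import *
a=load("top0");w1=load("w1");w2=load("w2")
print("spot",atz(a,(279,237.1),.034),atz(w1,(388,88),.034),atz(w2,(322.4,57.6),.034))
print("cap",atz(w1,(432,229),.143),atz(w2,(364,231),.143),tri([(a,(326,231.4)),(w1,(432,229)),(w2,(364,231))]))
crop("w2",290,130,410,260,6,"x"); crop("scene0",290,175,350,265,8,"y")
x=cv2.imread("pics/x.png")[:580,:];y=cv2.imread("pics/y.png")
h=min(x.shape[0],y.shape[0],600); z=np.hstack([cv2.resize(x,None,fx=h/x.shape[0],fy=h/x.shape[0]),cv2.resize(y,None,fx=h/y.shape[0],fy=h/y.shape[0])]);print(z.shape);cv2.imwrite("pics/xy.png",cv2.resize(z,None,fx=.7,fy=.7))
```

```text
spot [0.48219211 0.31516056 0.034     ] [0.48402712 0.31636335 0.034     ] [0.48345486 0.31600785 0.034     ]
cap [0.49173156 0.19446838 0.143     ] [0.49625567 0.19418045 0.143     ] [0.49493494 0.19055559 0.13387216]
(580, 1107, 3)
```

>>> apply_moves:
  motion:
    - [[0.17, 0.037, 0], 0]
    - [[0.174, 0.037, 0], 0]
    - [[0.174, 0.037, 0.2], 0]
    - [[0.174, 0.037, 0.4], 0]
    - [[0.174, 0.037, 0.55], 0]
    - [[0.174, 0.037, 0.657], 0]
    - [[0.174, 0.037, 0.657], 0]
    - [[0.174, 0.037, 0.657], 0]

```text
clock: 4.12
tool_pos: [0.4937, 0.1935, 0.2623]
ee_rot: [0.999, -0.053, 0.001, -0.0]
wrist_force: [0.4, -0.7, 0.1]
gripper_width: 0.0854
```

Run:
```python
from h import *
d=save("wrist","w3"); st()
crop("w3",220,60,460,360,2,"w3b"); print(proj(d,[[.4938,.193,.143],[.4938,.193,.076]]))
```

```text
{'clock': 4.175, 'tool_pos': [0.4938, 0.1934, 0.2623], 'ee_rot': [0.9986, -0.0533, 0.0009, -0.0002], 'wrist_force': [-0.6751, 0.3245, 0.0508], 'gripper_width': 0.0855}
[[319.18042382 328.9087463 ]
 [319.51857763 246.15343732]]
```

View pics/w3b.png

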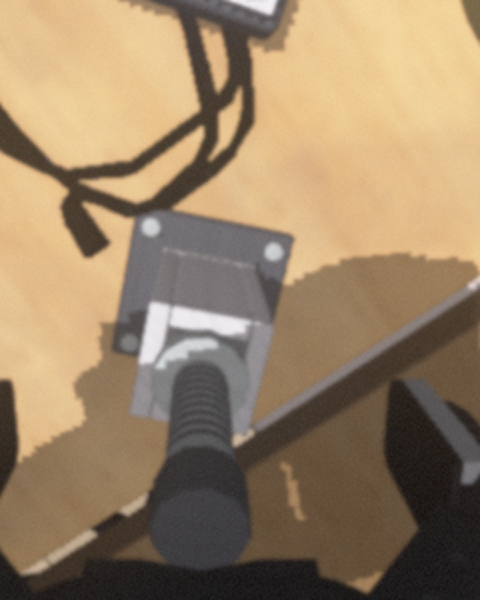

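Run:
```python
from h import *
d=load("w3")
q=lambda u,v:(220+u/2,60+v/2)
print("cap",atz(d,q(200,527),.143),"collar",atz(d,q(202,372),.084))
for c in ((152,303),(273,325),(238,437),(132,415)): print(atz(d,q(*c),.076))
print("foot",[atz(d,q(*c),.008).round(4).tolist() for c in ((150,227),(273,252),(129,343))])
```

```text
cap [0.49429569 0.19506679 0.143     ] collar [0.49495621 0.19653365 0.084     ]
[0.48370731 0.21377195 0.076     ]
[0.5146254  0.20433221 0.076     ]
[0.50247739 0.17245301 0.076     ]
[0.47409795 0.18231256 0.076     ]
foot [[0.4789, 0.2217, 0.008], [0.5226, 0.2077, 0.008], [0.4651, 0.1779, 0.008]]
```

>>> apply_moves:
  motion:
    - [[0.003, -0.012, 0], 0]
    - [[0.003, -0.012, 0], 0]
    - [[0.003, -0.012, 0], 0]
    - [[0.003, -0.012, 0], 0]
    - [[0.003, -0.012, 0], 0]
    - [[0.003, -0.012, 0], 0]
    - [[0.003, -0.012, 0], 0]
    - [[0.003, -0.012, 0], 0]
  jaw: 0
  grip_force: 80

```text
clock: 5.18
tool_pos: [0.4947, 0.1949, 0.2612]
ee_rot: [0.999, -0.053, 0.0, 0.0]
wrist_force: [0.3, 0.2, 0.8]
gripper_width: 0.0128
```

Run:
```python
from h import *
st(); print(ctrl.get_obs()["moment"])
```

```text
{'clock': 5.175, 'tool_pos': [0.4947, 0.1949, 0.2612], 'ee_rot': [0.9986, -0.0534, 0.0001, 0.0], 'wrist_force': [0.2915, 0.2126, 0.7913], 'gripper_width': 0.0128}
[-0.05346668 -0.0037526  -0.02411824]
```

>>> apply_moves:
  motion:
    - [[0, 0, -0.1], 0]
    - [[0, 0, -0.25], 0]
    - [[0, 0, -0.4], 0]
    - [[0, 0, -0.55], 0]
    - [[0, 0, -0.68], 0]
    - [[0, 0, -0.68], 0]
    - [[0, 0, -0.68], 0]

```text
clock: 6.05
tool_pos: [0.4945, 0.1949, 0.3621]
ee_rot: [0.999, -0.053, -0.001, 0.0]
wrist_force: [-0.1, -0.7, -1.0]
gripper_width: 0.0127
```

Run:
```python
from h import *
d=save("wrist","w4"); st(); save("scene","s4")
crop("w4",220,140,460,400,2,"a4");crop("s4",290,130,370,260,4,"b4")
a=cv2.imread("pics/a4.png");b=cv2.imread("pics/b4.png");z=np.hstack([a,b]);print(a.shape,z.shape);cv2.imwrite("pics/ab4.png",z)
```

```text
{'clock': 6.1, 'tool_pos': [0.4945, 0.1949, 0.362], 'ee_rot': [0.9986, -0.0534, -0.001, 0.0002], 'wrist_force': [-0.0663, -0.1136, -1.6838], 'gripper_width': 0.0128}
(520, 480, 3) (520, 800, 3)
```

View pics/ab4.png

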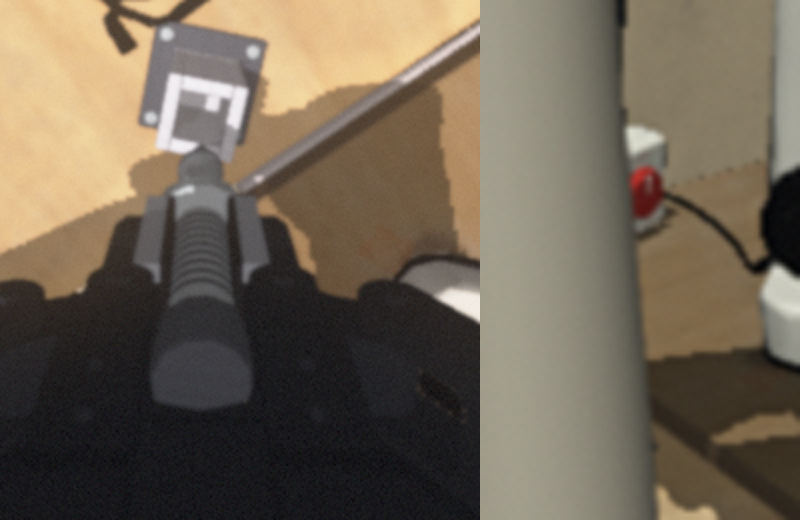

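Run:
```python
from h import *
d=load("w4"); o=(.4945,.1949,.115)
for dy in (0,.003,-.003):
  print(dy,[(h,((proj(d,[[o[0],o[1]+dy,o[2]+h/1000]])[0]-[220,140])*2).round().tolist()) for h in (0,20,62,70,114,129)])
crop("w4",300,205,350,270,10,"c4")
```

```text
0 [(0, [201.0, 142.0]), (20, [201.0, 160.0]), (62, [201.0, 212.0]), (70, [201.0, 225.0]), (114, [200.0, 326.0]), (129, [200.0, 380.0])]
0.003 [(0, [200.0, 134.0]), (20, [200.0, 152.0]), (62, [200.0, 202.0]), (70, [200.0, 214.0]), (114, [199.0, 312.0]), (129, [198.0, 364.0])]
-0.003 [(0, [202.0, 150.0]), (20, [202.0, 169.0]), (62, [202.0, 222.0]), (70, [202.0, 235.0]), (114, [202.0, 340.0]), (129, [202.0, 395.0])]
```

View pics/c4.png

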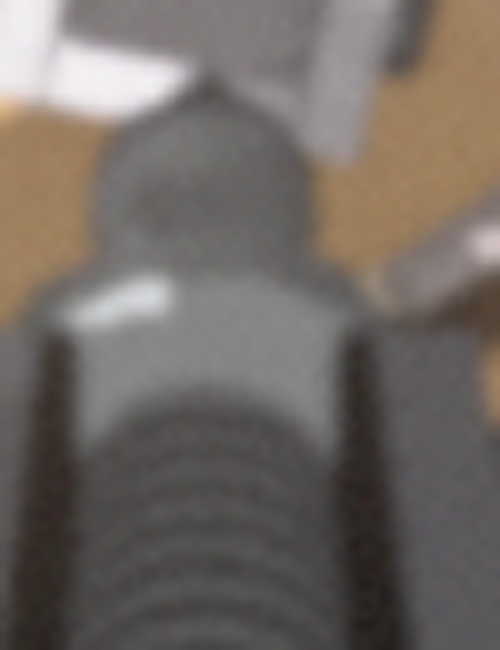

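The tip shows at c4 (208,72) and the cap at (201,377) in the ab4 picture. Both agree within 1 mm with a vertical punch on the tool axis. I'll move over the spot next.

>>> apply_moves:
  motion:
    - [[-0.05, -0.25, 0], 0]
    - [[-0.1, -0.5, 0], 0]
    - [[-0.14, -0.72, 0], 0]
    - [[-0.16, -0.8, 0], 0]
    - [[-0.16, -0.8, 0.15], 0]
    - [[-0.16, -0.8, 0.3], 0]
    - [[-0.16, -0.8, 0.42], 0]
    - [[-0.16, -0.8, 0.467], 0]
    - [[-0.16, -0.8, 0.467], 0]
    - [[-0.16, -0.8, 0.467], 0]

```text
clock: 7.4
tool_pos: [0.4838, 0.3167, 0.2938]
ee_rot: [0.999, -0.053, 0.001, -0.0]
wrist_force: [1.5, -0.0, -2.7]
gripper_width: 0.0128
```

Run:
```python
from h import *
d=save("wrist","w5"); o=st(); p=o["tool_pos"]
print((proj(d,[[p[0],p[1]-.001,p[2]-.247],[p[0],p[1]-.001,.034],[.4835,.316,.034]])-[290,180])*10)
crop("w5",290,180,350,235,10,"c5")
```

```text
{'clock': 7.45, 'tool_pos': [0.4837, 0.3168, 0.2939], 'ee_rot': [0.9986, -0.0534, 0.0006, -0.0003], 'wrist_force': [0.4994, -0.0391, -1.4816], 'gripper_width': 0.0128}
[[296.38931103 325.44861509]
 [296.65468528 274.19526231]
 [293.91783081 271.93028567]]
```

View pics/c5.png

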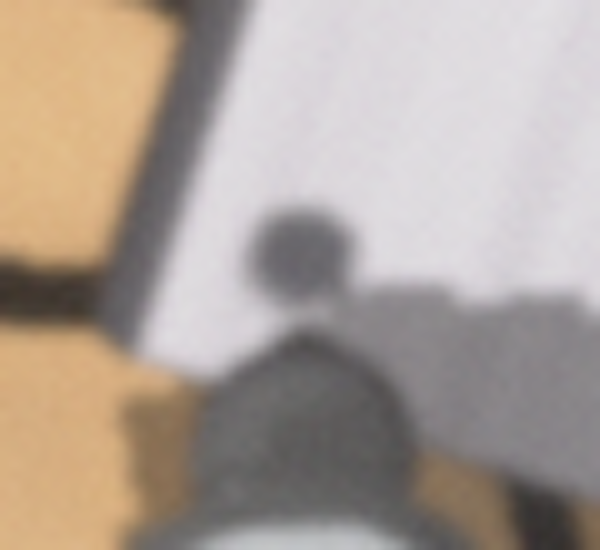

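The spot is at crop (301,257), and the tip's downward projection is at about (306,272). That is 1.3 mm short, so I'll correct it and come down close. Contact at TCP z ≈ 0.278 means it is in the spot; ≈ 0.281 means it missed.

>>> apply_moves:
  motion:
    - [[-0.003, -0.009, 0], 0]
    - [[-0.003, -0.009, 0], 0]
    - [[-0.003, -0.009, 0.04], 0]
    - [[-0.003, -0.009, 0.07], 0]
    - [[-0.003, -0.009, 0.07], 0]
    - [[-0.003, -0.009, 0.07], 0]
    - [[-0.003, -0.009, 0.07], 0]

```text
clock: 8.32
tool_pos: [0.4833, 0.3182, 0.2828]
ee_rot: [0.999, -0.053, 0.0, -0.0]
wrist_force: [-0.3, 0.6, -2.4]
gripper_width: 0.0126
```

>>> apply_moves:
  motion:
    - [[0, 0, 0.005], 0]
    - [[0, 0, 0.005], 0]

```text
clock: 8.57
tool_pos: [0.4833, 0.3182, 0.2819]
ee_rot: [0.999, -0.053, -0.0, 0.0]
wrist_force: [-0.1, 0.1, -1.1]
gripper_width: 0.013
```

>>> apply_moves:
  motion:
    - [[0, 0, 0.005], 0]
    - [[0, 0, 0.005], 0]

```text
clock: 8.82
tool_pos: [0.4832, 0.3182, 0.2811]
ee_rot: [0.999, -0.053, -0.0, 0.0]
wrist_force: [-1.0, 0.1, -1.2]
gripper_width: 0.0126
```

>>> apply_moves:
  motion:
    - [[0, 0, 0.005], 0]
    - [[0, 0, 0.005], 0]

```text
clock: 9.07
tool_pos: [0.4833, 0.3182, 0.2803]
ee_rot: [0.999, -0.053, -0.0, 0.0]
wrist_force: [-0.0, -0.5, -1.4]
gripper_width: 0.0128
```

>>> apply_moves:
  motion:
    - [[0, 0, 0.005], 0]
    - [[0, 0, 0.005], 0]

```text
clock: 9.32
tool_pos: [0.4832, 0.3182, 0.2795]
ee_rot: [0.999, -0.053, -0.0, 0.0]
wrist_force: [0.8, 0.1, -0.9]
gripper_width: 0.0122
```

>>> apply_moves:
  motion:
    - [[0, 0, 0.005], 0]
    - [[0, 0, 0.005], 0]

```text
clock: 9.57
tool_pos: [0.4833, 0.3182, 0.2788]
ee_rot: [0.999, -0.053, -0.0, 0.0]
wrist_force: [-0.6, -0.4, -2.1]
gripper_width: 0.0131
```

>>> apply_moves:
  motion:
    - [[0, 0, 0.005], 0]
    - [[0, 0, 0.005], 0]

```text
clock: 9.82
tool_pos: [0.4833, 0.3182, 0.2781]
ee_rot: [0.999, -0.053, 0.0, -0.0]
wrist_force: [0.1, -0.2, -1.3]
gripper_width: 0.0129
```

>>> apply_moves:
  motion:
    - [[0, 0, 0.005], 0]
    - [[0, 0, 0.005], 0]

```text
clock: 10.07
tool_pos: [0.4833, 0.3182, 0.2775]
ee_rot: [0.999, -0.053, 0.0, -0.0]
wrist_force: [0.1, -0.3, 0.1]
gripper_width: 0.0124
```

Contact starts at about 0.2778, so the point is at the bottom of the spot. I'll continue through the free play.

>>> apply_moves:
  motion:
    - [[0, 0, 0.004], 0]
    - [[0, 0, 0.004], 0]

```text
clock: 10.32
tool_pos: [0.4833, 0.3182, 0.2768]
ee_rot: [0.999, -0.053, 0.0, -0.0]
wrist_force: [-0.9, -0.2, 0.5]
gripper_width: 0.0127
```

>>> apply_moves:
  motion:
    - [[0, 0, 0.004], 0]
    - [[0, 0, 0.004], 0]

```text
clock: 10.58
tool_pos: [0.4833, 0.3182, 0.2761]
ee_rot: [0.999, -0.053, 0.0, -0.0]
wrist_force: [-0.0, 1.4, 0.5]
gripper_width: 0.0132
```

>>> apply_moves:
  motion:
    - [[0, 0, 0.004], 0]
    - [[0, 0, 0.004], 0]

```text
clock: 10.82
tool_pos: [0.4833, 0.3182, 0.2755]
ee_rot: [0.999, -0.053, 0.0, 0.0]
wrist_force: [0.8, -0.0, 0.3]
gripper_width: 0.0127
```

>>> apply_moves:
  motion:
    - [[0, 0, 0.004], 0]
    - [[0, 0, 0.004], 0]

```text
clock: 11.08
tool_pos: [0.4833, 0.3182, 0.275]
ee_rot: [0.999, -0.053, 0.0, -0.0]
wrist_force: [-0.5, 0.7, -0.4]
gripper_width: 0.0129
```

>>> apply_moves:
  motion:
    - [[0, 0, 0.004], 0]
    - [[0, 0, 0.004], 0]

```text
clock: 11.32
tool_pos: [0.4833, 0.3182, 0.2743]
ee_rot: [0.999, -0.053, 0.0, -0.0]
wrist_force: [-0.4, 0.1, 0.7]
gripper_width: 0.0127
```

>>> apply_moves:
  motion:
    - [[0, 0, 0.004], 0]
    - [[0, 0, 0.004], 0]

```text
clock: 11.58
tool_pos: [0.4833, 0.3182, 0.2737]
ee_rot: [0.999, -0.053, -0.0, 0.0]
wrist_force: [-0.4, 0.3, 0.6]
gripper_width: 0.0128
```

>>> apply_moves:
  motion:
    - [[0, 0, 0.004], 0]
    - [[0, 0, 0.004], 0]

```text
clock: 11.82
tool_pos: [0.4833, 0.3182, 0.2731]
ee_rot: [0.999, -0.053, -0.0, 0.0]
wrist_force: [-0.8, 0.4, 0.2]
gripper_width: 0.0129
```

>>> apply_moves:
  motion:
    - [[0, 0, 0.004], 0]
    - [[0, 0, 0.004], 0]

```text
clock: 12.08
tool_pos: [0.4833, 0.3182, 0.2725]
ee_rot: [0.999, -0.053, 0.0, 0.0]
wrist_force: [-0.3, -0.2, 0.0]
gripper_width: 0.0129
```

>>> apply_moves:
  motion:
    - [[0, 0, 0.004], 0]
    - [[0, 0, 0.004], 0]

```text
clock: 12.32
tool_pos: [0.4833, 0.3182, 0.2719]
ee_rot: [0.999, -0.053, 0.0, -0.0]
wrist_force: [0.7, 0.7, 0.3]
gripper_width: 0.0127
```

>>> apply_moves:
  motion:
    - [[0, 0, 0.004], 0]
    - [[0, 0, 0.004], 0]

```text
clock: 12.58
tool_pos: [0.4833, 0.3182, 0.2713]
ee_rot: [0.999, -0.053, -0.0, -0.0]
wrist_force: [-0.1, 0.2, 1.2]
gripper_width: 0.0127
```

>>> apply_moves:
  motion:
    - [[0, 0, 0.004], 0]
    - [[0, 0, 0.004], 0]

```text
clock: 12.82
tool_pos: [0.4833, 0.3182, 0.2707]
ee_rot: [0.999, -0.053, -0.0, 0.0]
wrist_force: [-0.1, -0.0, 1.5]
gripper_width: 0.0124
```

>>> apply_moves:
  motion:
    - [[0, 0, 0.004], 0]
    - [[0, 0, 0.004], 0]

```text
clock: 13.08
tool_pos: [0.4833, 0.3182, 0.2702]
ee_rot: [0.999, -0.053, 0.0, -0.0]
wrist_force: [0.1, -0.4, 1.2]
gripper_width: 0.013
```

>>> apply_moves:
  motion:
    - [[0, 0, 0.004], 0]
    - [[0, 0, 0.004], 0]

```text
clock: 13.32
tool_pos: [0.4833, 0.3182, 0.2697]
ee_rot: [0.999, -0.053, 0.0, -0.0]
wrist_force: [-0.5, 0.0, 3.7]
gripper_width: 0.0128
```

>>> apply_moves:
  motion:
    - [[0, 0, 0.004], 0]
    - [[0, 0, 0.004], 0]

```text
clock: 13.58
tool_pos: [0.4833, 0.3182, 0.2693]
ee_rot: [0.999, -0.053, 0.0, -0.0]
wrist_force: [-1.3, 0.3, 6.0]
gripper_width: 0.0129
```

>>> apply_moves:
  motion:
    - [[0, 0, 0.004], 0]
    - [[0, 0, 0.004], 0]

```text
clock: 13.82
tool_pos: [0.4833, 0.3182, 0.2689]
ee_rot: [0.999, -0.053, 0.0, -0.0]
wrist_force: [-0.1, -0.2, 7.1]
gripper_width: 0.0131
```

>>> apply_moves:
  motion:
    - [[0, 0, 0.004], 0]
    - [[0, 0, 0.004], 0]

```text
clock: 14.08
tool_pos: [0.4833, 0.3182, 0.2684]
ee_rot: [0.999, -0.053, 0.0, -0.0]
wrist_force: [-1.0, -0.8, 5.6]
gripper_width: 0.0126
```

Run:
```python
from h import *
f=[]
for i in range(6): optics.get_image("wrist"); f.append(ctrl.get_obs()["wrist_force"])
print(np.mean(f,0),np.std(f,0)); o=st(); print([k for k in o])
```

```text
[ 0.03092396 -0.07778141  3.24343811] [0.31349292 0.39950149 0.40699073]
{'clock': 14.375, 'tool_pos': [0.4833, 0.3182, 0.2677], 'ee_rot': [0.9986, -0.0534, 0.0, -0.0], 'wrist_force': [0.2854, 0.5609, 2.6535], 'gripper_width': 0.0128}
['clock', 'joint_pos', 'joint_vel', 'joint_efforts', 'tool_pos', 'ee_rot', 'wrist_force', 'moment', 'gripper_width']
```

>>> apply_moves:
  motion:
    - [[0, 0, 0.003], 0]
    - [[0, 0, 0.003], 0]

```text
clock: 14.62
tool_pos: [0.4833, 0.3182, 0.2672]
ee_rot: [0.999, -0.053, -0.0, 0.0]
wrist_force: [-0.7, 1.1, 2.5]
gripper_width: 0.0126
```

Run:
```python
from h import *
f=[]
for i in range(5): optics.get_image("wrist"); f.append(ctrl.get_obs()["wrist_force"][2])
print(np.round(f,2),np.mean(f)); st()
```

```text
[2.8  2.51 2.53 2.92 2.56] 2.6648788096468388
{'clock': 14.875, 'tool_pos': [0.4833, 0.3182, 0.2673], 'ee_rot': [0.9986, -0.0534, 0.0, -0.0], 'wrist_force': [0.0865, -0.0341, 2.5564], 'gripper_width': 0.0127}
```

The force fell from 8.5 N or more to about 4 N net (baseline −1.4) while the tool went deeper, so the spring snapped. I'm stopping there and lifting straight up.

>>> apply_moves:
  motion:
    - [[0, 0, -0.03], 0]
    - [[0, 0, -0.08], 0]
    - [[0, 0, -0.2], 0]
    - [[0, 0, -0.35], 0]
    - [[0, 0, -0.5], 0]
    - [[0, 0, -0.64], 0]
    - [[0, 0, -0.64], 0]
    - [[0, 0, -0.64], 0]

```text
clock: 15.88
tool_pos: [0.483, 0.3181, 0.3623]
ee_rot: [0.999, -0.053, -0.001, 0.0]
wrist_force: [-0.5, -0.5, -1.6]
gripper_width: 0.0129
```

>>> apply_moves:
  motion:
    - [[0.04, 0.2, 0], 0]
    - [[0.08, 0.4, 0], 0]
    - [[0.12, 0.6, 0], 0]
    - [[0.162, 0.809, 0], 0]
    - [[0.162, 0.809, 0], 0]
    - [[0.162, 0.809, 0], 0]

```text
clock: 16.62
tool_pos: [0.4944, 0.1953, 0.3627]
ee_rot: [0.999, -0.053, -0.001, 0.0]
wrist_force: [-0.4, 1.5, -1.1]
gripper_width: 0.0129
```

Run:
```python
from h import *
d=save("wrist","w6"); o=st(); p=np.array(o["tool_pos"])
print((proj(d,[p-[0,0,.2472],p-[0,0,.1182],[.4938,.193,.076]])-[220,140])*2)
crop("w6",220,140,460,400,2,"c6")
```

```text
{'clock': 16.675, 'tool_pos': [0.4944, 0.1956, 0.3628], 'ee_rot': [0.9986, -0.0531, -0.0005, -0.0], 'wrist_force': [1.084, 0.036, -1.8632], 'gripper_width': 0.0127}
[[200.64885131 141.32867514]
 [199.08438255 378.24892549]
 [200.11978586 119.27386908]]
```

View pics/c6.png

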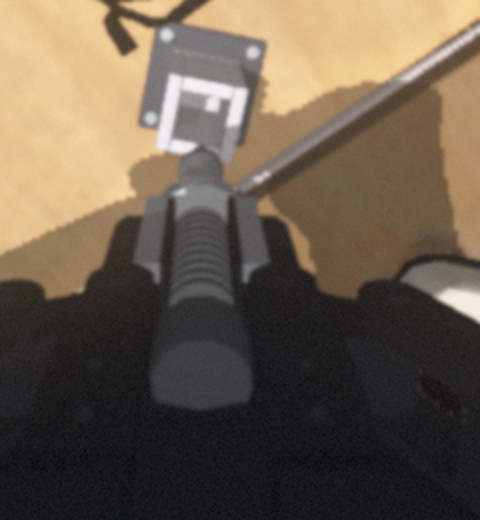

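The punch has not moved in the grip: tip at (202,147), cap at (201,375), same as before. The stand mouth is directly below, so I'll lower it.

>>> apply_moves:
  motion:
    - [[0, 0.005, 0.08], 0]
    - [[0, 0.005, 0.2], 0]
    - [[0, 0.005, 0.3], 0]
    - [[0, 0.005, 0.4], 0]
    - [[0, 0.005, 0.5], 0]
    - [[0, 0.005, 0.58], 0]
    - [[0, 0.005, 0.63], 0]
    - [[0, 0.005, 0.66], 0]
    - [[0, 0.005, 0.66], 0]
    - [[0, 0.005, 0.66], 0]

```text
clock: 17.92
tool_pos: [0.4945, 0.1942, 0.2647]
ee_rot: [0.999, -0.053, 0.0, -0.0]
wrist_force: [-0.2, -0.5, -1.4]
gripper_width: 0.0126
```

>>> apply_moves:
  motion:
    - [[0, 0, 0.005], 0]
    - [[0, 0, 0.01], 0]
    - [[0, 0, 0.01], 0]

```text
clock: 18.3
tool_pos: [0.4944, 0.1942, 0.2628]
ee_rot: [0.999, -0.053, 0.0, 0.0]
wrist_force: [-0.4, 0.2, -1.6]
gripper_width: 0.0126
```

>>> apply_moves:
  motion:
    - [[0, 0, 0.007], 0]
    - [[0, 0, 0.007], 0]
    - [[0, 0, 0.007], 0]

```text
clock: 18.68
tool_pos: [0.4944, 0.1942, 0.2618]
ee_rot: [0.999, -0.053, -0.0, 0.0]
wrist_force: [0.1, 0.9, -2.0]
gripper_width: 0.0124
```

>>> apply_moves:
  motion:
    - [[0, 0, 0.005], 0]
    - [[0, 0, 0.005], 0]
    - [[0, 0, 0.005], 0]

```text
clock: 19.05
tool_pos: [0.4944, 0.1942, 0.2612]
ee_rot: [0.999, -0.053, 0.0, -0.0]
wrist_force: [-1.2, -1.2, 2.1]
gripper_width: 0.013
```

Contact came at 0.2612, the seated height. A slight push, then release and rise.

>>> apply_moves:
  motion:
    - [[0, 0, 0.004], 0]
    - [[0, 0, 0.004], 0]
    - [[0, 0, 0.004], 0]

```text
clock: 19.42
tool_pos: [0.4944, 0.1942, 0.2611]
ee_rot: [0.999, -0.053, 0.0, -0.0]
wrist_force: [-3.0, 0.1, 8.4]
gripper_width: 0.0126
```

>>> apply_moves:
  motion:
    - [[0, 0, 0], 0]
    - [[0, 0, 0], 0]
    - [[0, 0, 0], 0]
    - [[0, 0, 0], 0]
    - [[0, 0, 0], 0]
    - [[0, 0, 0], 0]
    - [[0, 0, 0], 0]
    - [[0, 0, 0], 0]
  jaw: 1

```text
clock: 20.42
tool_pos: [0.4944, 0.1942, 0.2604]
ee_rot: [0.999, -0.053, 0.0, -0.0]
wrist_force: [-0.2, -0.2, -0.5]
gripper_width: 0.0851
```

>>> apply_moves:
  motion:
    - [[0, 0, -0.15], 0]
    - [[0, 0, -0.4], 0]
    - [[0, 0, -0.65], 0]
    - [[0, 0, -0.9], 0]
    - [[-0.2, -0.2, -0.9], 0]
    - [[-0.4, -0.3, -0.9], 0]
    - [[-0.4, -0.3, -0.9], 0]
    - [[-0.4, -0.3, -0.9], 0]

```text
clock: 21.42
tool_pos: [0.4399, 0.2452, 0.3955]
ee_rot: [0.999, -0.053, 0.0, 0.0]
wrist_force: [0.5, -0.7, -0.3]
gripper_width: 0.0854
```

Run:
```python
from h import *
d=save("wrist","w7"); st(); t=save("top","t7")
print((proj(d,[[.4943,.194,.143],[.4943,.194,.084]])))
crop("w7",340,0,560,300,2,"a");crop("t7",245,195,350,265,3,"b")
a=cv2.imread("pics/a.png");b=cv2.imread("pics/b.png");z=np.zeros((600,a.shape[1]+b.shape[1],3),np.uint8);z[:a.shape[0],:a.shape[1]]=a;z[:b.shape[0],a.shape[1]:]=b;cv2.imwrite("pics/c7.png",z);print(z.shape)
```

```text
{'clock': 21.475, 'tool_pos': [0.4402, 0.245, 0.3954], 'ee_rot': [0.9986, -0.0536, 0.0002, 0.0], 'wrist_force': [-0.0805, -0.4144, -1.6735], 'gripper_width': 0.0853}
[[395.75144683 263.78254069]
 [381.51211427 235.43257803]]
(600, 755, 3)
```

View pics/c7.png

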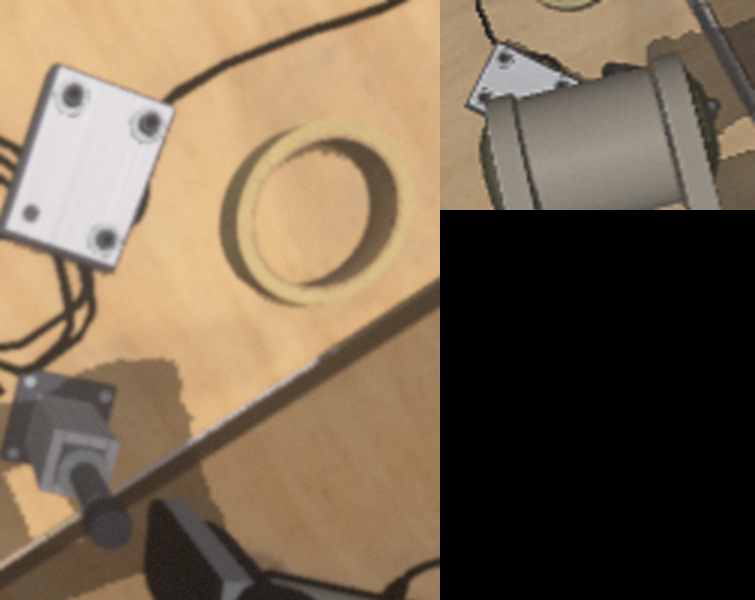

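The punch stands upright in its stand. The cap is at image px (393,261), predicted (396,264), and the collar is on the rim at crop (82,468). The block and the tape roll are where they were.

```bash
python3 -c "
from h import *
print(workorder.sign_off())"
```

```text
the job is handed in; nothing more can be done
None
```

The job is handed in after about 21.5 s on the clock. I took the punch from its stand, set it in the corner without a screw, and pressed until the spring snapped. Then I put it back upright, down to its collar.

**Point in the spot:** contact came at the height of the hole's bottom, 3 mm below the blank's face, so the point was in the spot.

**Snap:**
- The free play was about 8 mm at roughly 2 N.
- The force climbed to at least 8.5 N, counted from the no-load reading. It then fell to about 4 N while the tool went deeper.
- My readings came between steps, so I did not catch the peak itself. It reads below the stated 10–15 N, but the fall was clear.
- I went 0.4 mm further to be sure, and stopped an estimated 1 to 1.5 mm short of the end stop. The highest force I read was under 9 N.

**Back in the stand:** contact came at the same height as at the start, and I gave it a short push of about 10 N. The last wrist picture shows it upright with its collar on the rim and the gripper clear.

**Not checked:** the top camera's last view was mostly blocked by the arm, so that check rests on the wrist picture. The block and tape roll looked undisturbed there, but the other bystanders were not in the final crop. The arm passed over open desk and I felt no unexpected contact.

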